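# Cap a specimen vial in the ratchet lever press

### The arm

A 6-joint arm with a two-finger parallel gripper is mounted at the origin on the work surface; the furniture and walls round the work are solid. World frame = base frame: x ahead of the robot, y to its left, z up, the work surface at z = 0. Lengths are in mm, angles in rad, forces in N, time in s.
With the tool pointing down it reaches from about 400 to 825 mm from the base axis. Payload 7 kg.
Tool frame: the origin (TCP) lies midway between the tips of the shut fingers; the grasp point (between the pads) lies 19 mm behind it; z points along the fingers, y is the line along which they close (so a half turn about z gives the same grasp; the last joint's range is limited). The gripper opens to 88 mm and grips with 3 to 60 N. Pads are 19 mm wide; open, the fingers measure 130 mm over their backs; the gripper's body (78 mm by 193 mm) begins 47 mm behind the grasp point.
Start: joints at [-0.987, 0.359, 0.012, 0, -1.224, -0.288], TCP at [196.739, -645.669, 226.561] pointing down, gripper open.
Joint ranges: [-3.07, 3.07], [-1.43, 2.12], [-1.02, 1.25], [-3.03, 1.67], [-3.05, -0], [-3.03, 3.03]. Speed limits (rad/s): [2.39, 2.39, 3.01, 3.14, 3.14, 3.14].

### API

Orientations are given as a rotation vector (axis times angle).
In Python, from cell import readout, optics, ticket gives the robot as it stands.
- The arm moves only by the tool send_rows, never from a script. Its argument "rows" is a list of rows, each a list of 7 numbers: the shift along the tool's x, y, z in mm, then the turn, a rotation vector about the tool's x, y, z in degrees, then the gripper's target within -1 to 1 (shut at 1, half-way at 0, fully open at -1). In form: [[x, y, z, ax, ay, az, claw], ...]. A call has exactly 8 rows; each row is the pose to reach, as a shift and turn from the pose commanded when the call began, along the tool's axes at that moment; what a row does not reach only later rows make up. A row lasts 1/12 s, in which the tool goes at most 41.7 mm and 7.16 degrees, less where a joint would pass 70% of its speed; a pose out of reach is approached as far as the arm can. A call with a gripper value outside its range is refused whole. The fingers move at their own pace and stop on an object; "grip_force" is the grip in N (left out, the last holds). Time passes only in rows, so rows that repeat a pose let the fingers close, or fill a call up. It gives the time, the measured TCP pose, the force, the opening and the grip force at its end, in the units of the state.
- readout.read_state(): the state, without advancing time (a new reading comes with each control period).
- optics.snapshot(name): name is "scene" or "side" or "wrist"; returns a dict with "frame" (480x640x3 uint8, red, green, blue), "depth" (480x640 float32, mm along the optical axis (not along the pixel's ray), 0 where there is no reading), "fovy" (degrees; the focal length in pixels is half the picture's height over the tangent of half this angle, whatever the lens; pixels are square), "cx", "cy" (the principal point, pixels), "D" ([k1, k2, p1, p2, k3] as OpenCV has them; the pictures are not rectified), "eye" and "orientation" of the camera in the world. Camera axes: x right, y up, looking along -z (the intrinsics and any distortion apply to the point x, -y, -z); pixel columns grow to the right and rows downward; lengths in mm; the calibration is good to about 2 mm. A picture is of the moment at which its call begins.
- ticket.sign_off(): hands the job in; it is judged then, once.
The state is a dict: "clock": time; "joints": joint angles; "qd": joint speeds; "tau": joint torques, N m; "position": TCP position; "tool_rot": TCP orientation; "wrist_force": force on the tool from outside, world axes, zero at the start; "wrist_torque": the same for the moment, N m; "gripper_width": finger opening in mm; "finger_force": force on a finger pad.
Only numpy, scipy, OpenCV 4.12 (cv2) and the standard library are available. Lean on these libraries where they do the work, as an engineer would, in place of code of your own. Each camera call takes 0.05 s, during which the arm holds its last target. There are 200 camera calls.

### The job

A glass specimen vial stands in the small grey lever press with its white cap only set on, and the press's ratchet holds the lever up. With a fingertip, press the thumb tab of the ratchet pawl all the way down so that the pawl tips out of the teeth and stays out, then push the lever's black handle down to its stop so that the ram presses the cap fully on, and take the hand away, leaving the lever down. Only press and push: lift nothing, do not touch the vial or shove the press along the bench, and leave the other things where they are.

Things in the scene. Friction and masses are not known exactly. Their poses are not given: they have to be found in the camera images.
- press: Small grey lever press, 6 kg, on rubber feet. Origin on the bench under the lever's pivot; z up, -x its front (faces the robot), handle at its -y, thumb tab at its +y; all moving parts lie within 20 mm of its plane x = 0. Base 88 mm (x) by 170 mm (y +73 to -97), top at 12.5 mm. Lever pivot y 0, z 136 mm; pawl pivot y +60, z 174 mm; both axes along x.
- pawl_tab (a point): Middle of the top face of the pawl's thumb tab, a ribbed steel plate 32 mm wide (along the press's x), 30 mm long, 46 mm out from the pawl's pivot, about 190 mm above the bench, free all round. It slopes up outwards by about 15 degrees while the pawl is in the teeth, and goes down 18 mm as the pawl tips right out.
- pawl (a joint): Angle of the pawl, a steel see-saw hook over the toothed sector: 0 to 0.1 rad with its nose in or on the teeth, 0.40 fully out (stop). Pressing the tab down increases it. An over-centre spring draws it back in below 0.20 and keeps it out above; 2 to 8 N at the tab. With the nose in, the lever goes down at most to the next tooth (0.16 rad).
- lever (a joint): Angle of the lever: 0 fully raised (0.63 rad above level), grows as it goes down, 0.63 at the lower stop, where it is level. It starts at 0.06 to 0.26. Its pivot is stiff: it stays where left. With the pawl out about 3 to 4 N at the handle moves it, 3 N more while the cap goes on, from about 0.51 rad to the stop.
- lever_grip (a point): Middle of the upper face of the lever's black handle, 161 mm from the lever's pivot and 9 mm above the lever's middle line; the handle is 62 mm long (along the lever), 36 mm wide, 18 mm thick. It moves in an arc about the pivot; at the lower stop this point is 145 mm above the bench. The raised handle's end reaches up to 250 mm: pass above it.
- nest (a point): Centre of the floor of the round nest on the press's base (15 mm above the bench), 50 mm to the handle side of the pivot, right under the ram; the vial stands in it.
- vial: Loose glass specimen vial, 24 mm across, standing upright in the nest under the ram; origin under its centre. It must not be touched.
- cap_top (a point): Centre of the top of the white cap on that vial (28 mm across): 62 mm above the vial's foot while it is only set on, 56 mm when fully on.
- vial_cap (a joint): How far the vial's cap has been pushed on: 0 as found (standing 6 mm proud), about 0.0057 m when the lever is at its lower stop, 0.006 at most. It is stiff (9 N at the ram) and stays where it is pushed.
- capped_vial_a: Finished specimen vial with white cap, 27 mm across, 56 mm tall, standing on the bench just in front of the press; origin under its centre. A bystander: leave it alone.
- capped_vial_b: A second finished specimen vial beside it, the same size. A bystander: leave it alone.
- forceps: Steel forceps lying on the bench in front of the press, 126 mm long, 8 mm high. A bystander: leave it alone.
- petri_dish: Glass dish 67 mm across, 14 mm high, lying on the bench under the press's handle. A bystander: leave it alone.
- dropper: Brown dropper bottle with a black bulb, 33 mm across, 96 mm tall, at the left of the bench. A bystander: leave it alone.
- beaker: Small glass beaker, 52 mm across, 67 mm tall, at the left front of the bench. A bystander: leave it alone.
There are look-alikes about, which are no part of the job. Leave any purple or turquoise look-alike of the vial alone.

How it is judged (in metres and radians):
On the way, in this order (a step that is already met when the one before it is completed fails the run):
1. the pawl is pressed out of the teeth and stays out, the cap not yet pushed on (value of joint pawl above 0.3 rad and value of joint vial_cap below 0.001 m and value of joint lever below 0.5 rad), for 0.2 s.
2. the lever is pushed down and the cap is fully on (value of joint vial_cap above 0.0045 m and value of joint lever above 0.58 rad), for 0.2 s.
At the end, for the whole second after the job is handed in: The cap is pushed on to within 1.5 mm of fully home (joint above 4.5 mm), the lever rests down within 0.05 rad of its lower stop, and the vial stands upright (within 0.1 rad) on the floor of the nest, within 6 mm of its centre and at rest; the press stands still (all of step 2 and horizontal distance between vial and nest below 0.006 m and z of vial in the frame of nest below 0.003 m and angle between vial's own z axis and vertical below 0.1 rad and linear speed of each of vial, press below 0.02 m/s); the robot touches nothing.
It fails at once if the robot touches the vial or its cap (contact force between any of the fingers, the arm and vial above 0.3 N).
It fails at once if the press is shoved more than 15 mm along the bench, or tipped (distance of press from where it was at the start of the episode above 0.015 m or angle between press's own z axis and vertical above 0.08 rad).
It fails at once if the lever is lifted towards its upper stop (value of joint lever below 0.03 rad).
It fails at once if the vial is lifted out of the nest (z of vial in the frame of nest above 0.008 m).
It fails at once if a bystander is moved by more than 15 mm (distance of any of capped_vial_a, capped_vial_b, forceps, petri_dish, dropper, beaker from where it was at the start of the episode above 0.015 m).
It also fails if it takes over 45 s, if anything falls off the work surface, if the arm or the gripper's body presses on something with over 40 N, if the wrist force passes 120 N, or if a joint passes its speed limit or range.

## Working session

There is one attempt and no reset: what is moved stays moved. The work goes in short steps, Python scripts to look and compute and a tool call to move; the robot and the scene stay as the last step left them, time stands still between calls to the robot, and variables do not carry over. Pictures are saved under pics/ and viewed, at most 10 in all, crops included, and the job is handed in when it is done.

Besides the shell and the picture viewer there is one more tool, called by a JSON object that holds its "name" and its "arguments", one argument or row to a line. send_rows: Moves the arm, as the interface text tells. Its arguments: {"type":"object","properties":{"rows":{"type":"array"},"grip_force":{"type":"number"}},"required":["rows"]}

```bash
mkdir -p pics; cat > h.py <<'E'
import numpy as np,cv2,pickle
from cell import readout,optics,ticket
def snap(n,f):
    s=optics.snapshot(n);pickle.dump(s,open(f'pics/{f}.pkl','wb'));cv2.imwrite(f'pics/{f}.png',s['frame'][...,::-1]);return s
def load(f): return pickle.load(open(f'pics/{f}.pkl','rb'))
def R_(s):
    o=np.array(s['orientation'],float)
    return o if o.shape==(3,3) else cv2.Rodrigues(o)[0]
def K_(s):
    f=240/np.tan(np.radians(s['fovy'])/2);return np.array([[f,0,s['cx']],[0,f,s['cy']],[0,0,1.]])
def ray(s,u,v):
    p=cv2.undistortPoints(np.array([[[u,v]]],float),K_(s),np.array(s['D'],float))[0,0]
    return R_(s)@np.array([p[0],-p[1],-1.])
def pt(s,u,v,d=None):
    if d is None:
        w=s['depth'][int(v)-1:int(v)+2,int(u)-1:int(u)+2];w=w[w>0];d=np.median(w) if len(w) else np.nan
    return np.array(s['eye'])+d*ray(s,u,v)
def cloud(s):
    v,u=np.mgrid[0:480,0:640];p=cv2.undistortPoints(np.stack([u,v],-1).reshape(-1,1,2).astype(float),K_(s),np.array(s['D'],float))[:,0]
    d=s['depth'].reshape(-1);c=np.c_[p[:,0],-p[:,1],-np.ones(len(p))]*d[:,None]
    return (c@R_(s).T+np.array(s['eye'])).reshape(480,640,3)
def proj(s,P):
    c=(np.atleast_2d(P)-np.array(s['eye']))@R_(s);c=c*[1,-1,-1]
    return cv2.projectPoints(c.astype(float),np.zeros(3),np.zeros(3),K_(s),np.array(s['D'],float))[0][:,0]
E
python3 - <<'E'
from h import *
for n in('scene','side','wrist'):
    s=snap(n,n+'0');print(n,np.round(s['eye']),np.round(R_(s),2).tolist(),s['fovy'],s['D'],(s['depth']>0).mean())
print(readout.read_state())
E
```

```text
scene [-468. -578.  727.] [[0.57, 0.37, -0.74], [-0.82, 0.25, -0.51], [-0.01, 0.89, 0.45]] 42.346958090520666 [0.07010976 0.         0.         0.         0.        ] 0.9958235677083334
side [ 397. -834.  716.] [[0.99, 0.06, -0.08], [-0.1, 0.5, -0.86], [-0.01, 0.86, 0.51]] 42.699304612934526 [-0.21170554  0.          0.          0.          0.        ] 0.995380859375
wrist [ 117. -670.  383.] [[-0.29, -0.91, -0.29], [0.96, -0.28, -0.09], [0.0, -0.31, 0.95]] 65.04540501477629 [-0.00553575  0.          0.          0.          0.        ] 0.9959114583333334
{'clock': 0.15, 'joints': array([-9.86885180e-01,  3.59250729e-01,  1.12344342e-02, -1.93411091e-04,
       -1.22408103e+00, -2.88104091e-01]), 'qd': array([-0.00088874, -0.00279803,  0.00386479,  0.00245228,  0.0006336 ,
        0.00103617]), 'tau': array([-1.10272984e-03, -5.83276498e+01,  2.93289328e+01,  7.00117081e+00,
        8.74855730e-03, -1.04264846e-04]), 'position': array([ 196.61657082, -645.34119263,  225.81539543]), 'tool_rot': array([ 4.62801358e-01, -3.10692759e+00, -1.97281307e-03]), 'wrist_force': array([ 0.08139392, -0.1800696 ,  0.11553854]), 'wrist_torque': array([-0.03404787, -0.0075768 ,  0.02496838]), 'finger_force': 0.0, 'gripper_width': 87.77555681598312}
```

View pics/scene0.png

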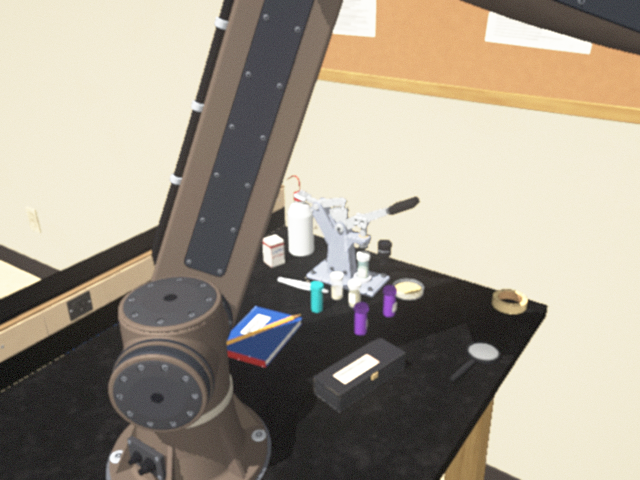

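View pics/side0.png

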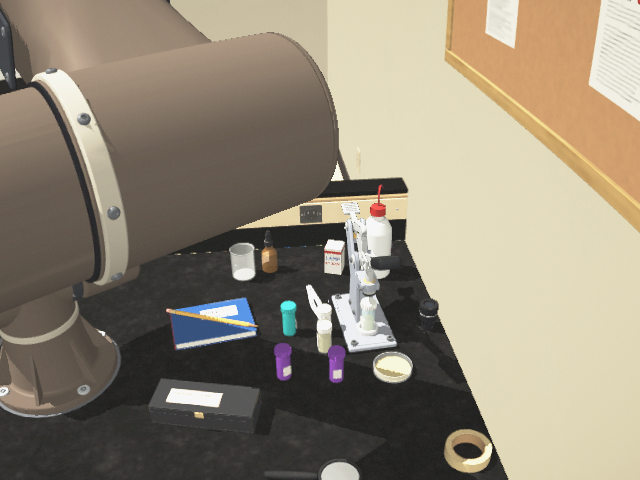

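The scene view shows the press at (345,245), its black handle at (403,205) and the tab end near (303,200). In the side view the handle is at (385,262) and the tab at (350,208). The purple and turquoise vials are look-alikes. Next I'll crop the press and measure it.

```bash
python3 - <<'E'
from h import *
a=load('scene0');b=load('side0')
ca=cv2.resize(a['frame'][170:310,270:430],(400,350),interpolation=cv2.INTER_CUBIC)
cb=cv2.resize(b['frame'][190:360,300:440],(400,486),interpolation=cv2.INTER_CUBIC)
o=np.zeros((486,800,3),np.uint8);o[:350,:400]=ca;o[:,400:]=cb
cv2.imwrite('pics/crop0.png',o[...,::-1])
for s,l in((a,[(403,205),(395,209),(412,201),(303,200),(300,198),(308,203)]),(b,[(385,262),(375,262),(396,262),(350,208),(345,208),(355,208)])):
    for p in l: print(p,np.round(pt(s,*p)))
# base top cloud
for s,n in((a,'scene'),(b,'side')):
    c=cloud(s);f=s['frame'].astype(int)
    m=(abs(c[...,2]-12.5)<4)&(f.min(-1)>90)&(f.max(-1)-f.min(-1)<40)
    v,u=np.mgrid[0:480,0:640]
    m&=(u>300)&(u<400)&(v>(260 if n=='scene' else 290))&(v<(295 if n=='scene' else 350))
    q=c[m][:,:2].astype(np.float32);print(n,len(q),cv2.minAreaRect(q))
E
```

```text
(403, 205) [561. -60. 220.]
(395, 209) [559. -43. 208.]
(412, 201) [565. -77. 232.]
(303, 200) [549. 182. 178.]
(300, 198) [546. 188. 182.]
(308, 203) [865. 400.   2.]
(385, 262) [569. -76. 232.]
(375, 262) [558. -58. 222.]
(396, 262) [586. -77. 231.]
(350, 208) [557. 190. 189.]
(345, 208) [548. 191. 189.]
(355, 208) [567. 189. 188.]
scene 754 ((545.6161499023438, 48.2379150390625), (130.5067596435547, 219.35299682617188), 8.982491493225098)
side 1520 ((542.9075927734375, 85.92366790771484), (140.8129425048828, 193.31446838378906), 0.9236636161804199)
```

View pics/crop0.png

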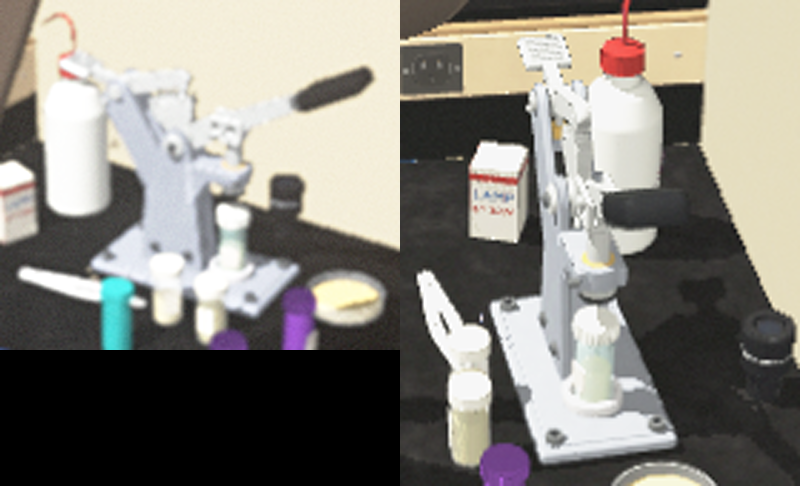

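The crop confirms the choice: the tab plate is the ribbed plate at side px (350,208), and the handle is the black bar. The wash bottle with its red straw stands behind the press. I'll fit the clouds and check what stands nearby.

```bash
python3 - <<'E'
from h import *
for n in('scene0','side0'):
    s=load(n);c=cloud(s);f=s['frame'].astype(int);x,y,z=np.moveaxis(c,-1,0)
    box=(x>480)&(x<640)
    m=box&(f.max(-1)<90)&(z>185)&(z<260)&(y>-120)&(y<0)
    def st(t,m):
        q=c[m]
        if len(q)<10: print(n,t,len(q));return
        print(n,t,len(q),'med',np.round(np.median(q,0)),'p3',np.round(np.percentile(q,3,0)),'p97',np.round(np.percentile(q,97,0)))
    st('handle',m)
    for k in range(-100,-20,20): st(' h%d'%k,m&(y>k)&(y<k+20))
    g=(f.max(-1)-f.min(-1)<40)&(f.min(-1)>90)
    t=box&g&(z>165)&(z<215)&(y>170)&(y<215)
    st('tab',t)
    q=c[t]; A=np.c_[q[:,:2],np.ones(len(q))]; print('plane',np.linalg.lstsq(A,q[:,2],rcond=None)[0])
    st('arm',box&g&(z>165)&(z<215)&(y>120)&(y<170))
    b=(x>480)&(x<800)&(y>0)&(y<320)
    st('red',b&(f[...,0]>f[...,1]+80)&(f[...,0]>f[...,2]+80)&(z>60))
    st('bottle',b&(x>600)&g&(z>30)&(z<250))
    st('high',(x>400)&(x<700)&(y>-150)&(y<320)&(z>200)&(z<400))
    bs=(abs(z-12.5)<3)&g&(y>-40)&(y<200)&(x>480)&(x<640);st('base',bs)
E
```

```text
scene0 handle 213 med [561. -60. 220.] p3 [556. -82. 201.] p97 [579. -35. 233.]
scene0  h-100 16 med [570. -81. 228.] p3 [562. -82. 224.] p97 [580. -80. 232.]
scene0  h-80 92 med [562. -71. 226.] p3 [558. -80. 213.] p97 [581. -61. 234.]
scene0  h-60 77 med [560. -51. 214.] p3 [556. -60. 203.] p97 [567. -41. 224.]
scene0  h-40 28 med [558. -36. 205.] p3 [555. -39. 198.] p97 [562. -31. 214.]
scene0 tab 130 med [557. 188. 185.] p3 [543. 173. 177.] p97 [574. 205. 190.]
plane [3.96972237e-02 2.44327751e-01 1.16638357e+02]
scene0 arm 205 med [557. 141. 179.] p3 [543. 123. 166.] p97 [573. 168. 189.]
scene0 red 10 med [610. 248. 142.] p3 [606. 243. 140.] p97 [618. 257. 153.]
scene0 bottle 718 med [614. 225.  85.] p3 [601.  41.  32.] p97 [693. 268. 133.]
scene0 high 336 med [563. -60. 219.] p3 [557. -82. 202.] p97 [589. -26. 233.]
scene0 base 671 med [553.  46.  12.] p3 [485. -11.  10.] p97 [609. 154.  15.]
side0 handle 376 med [572. -74. 228.] p3 [557. -81. 209.] p97 [593. -37. 236.]
side0  h-100 25 med [570. -80. 226.] p3 [562. -82. 223.] p97 [584. -80. 231.]
side0  h-80 272 med [576. -75. 230.] p3 [559. -79. 219.] p97 [593. -64. 236.]
side0  h-60 60 med [559. -51. 220.] p3 [557. -59. 207.] p97 [590. -40. 229.]
side0  h-40 19 med [558. -37. 212.] p3 [556. -39. 202.] p97 [581. -29. 218.]
side0 tab 208 med [557. 189. 188.] p3 [543. 174. 181.] p97 [573. 206. 192.]
plane [2.24341310e-03 2.67613434e-01 1.35648331e+02]
side0 arm 216 med [556. 142. 181.] p3 [543. 124. 167.] p97 [578. 168. 191.]
side0 red 210 med [623. 244. 157.] p3 [608. 234. 142.] p97 [634. 262. 194.]
side0 bottle 925 med [624. 227. 103.] p3 [602.  46.  45.] p97 [681. 249. 135.]
side0 high 413 med [571. -74. 227.] p3 [557. -80. 202.] p97 [592. -18. 236.]
side0 base 1308 med [550.  45.  14.] p3 [521. -31.  10.] p97 [611. 146.  15.]
```

{"name": "send_rows", "arguments": {
  "rows": [
    [-5, 8, -20, 0, 0, 0, 1],
    [-15, 25, -45, 0, 0, -3, 1],
    [-35, 55, -70, 0, 0, -7, 1],
    [-60, 95, -90, 0, 0, -12, 1],
    [-85, 130, -105, 0, 0, -16, 1],
    [-105, 165, -113, 0, 0, -20, 1],
    [-120, 190, -113, 0, 0, -24, 1],
    [-126, 197, -113, 0, 0, -25, 1]
  ],
  "grip_force": 40
}}

```text
clock: 0.82
position: [260.1, -416.9, 341.4]
tool_rot: [-1.132, 2.928, -0.004]
wrist_force: [-0.9, 0.3, 0.5]
gripper_width: 39.9
finger_force: 0.0
```

```bash
cat > to.py <<'E'
import sys
from h import *
# target x y z, closing-axis heading deg (tool down)
x,y,z,a=map(float,sys.argv[1:5])
st=readout.read_state();R=cv2.Rodrigues(st['tool_rot'])[0]
Y=np.array([np.cos(np.radians(a)),np.sin(np.radians(a)),0]);Z=np.array([0,0,-1.]);T=np.c_[np.cross(Y,Z),Y,Z]
print('pos',st['position'].round(1),'F',st['wrist_force'].round(1),'w',st['gripper_width'],'t',st['clock'],'q',st['joints'].round(2))
print('shift',(R.T@(np.array([x,y,z])-st['position'])).round(1),'turn',np.degrees(cv2.Rodrigues(R.T@T)[0][:,0]).round(1))
E
python3 to.py 420 -150 340 160
python3 - <<'E'
from h import *
s=load('side0');c=cloud(s);f=s['frame'].astype(int)
m=(f[...,0]>f[...,1]+60)&(f[...,0]>f[...,2]+60)
for v in range(184,218,3):
  u=np.where(m[v,350:400])[0]
  if len(u): print(v,u+350,[np.round(c[v,350+k]).tolist() for k in u[:3]])
E
```

```text
pos [ 260.1 -416.9  341.4] F [-0.9  0.3  0.5] w 39.94807738645084 t 0.8167 q [-0.61 -0.01 -0.18 -0.   -1.39 -0.22]
shift [-297.8   90.     1.6] turn [ -0.2   0.  -27.7]
184 [381] [[633.0, 276.0, 195.0]]
187 [378 379 380] [[651.0, 390.0, 134.0], [627.0, 262.0, 195.0], [628.0, 260.0, 196.0]]
190 [378 379 380] [[648.0, 373.0, 135.0], [626.0, 258.0, 190.0], [628.0, 256.0, 191.0]]
193 [378 379] [[623.0, 250.0, 187.0], [625.0, 250.0, 187.0]]
196 [378 379] [[623.0, 251.0, 180.0], [625.0, 250.0, 181.0]]
199 [378] [[623.0, 250.0, 174.0]]
202 [378] [[624.0, 253.0, 166.0]]
205 [371 372 373 374 375 376 377 378 379 380 381 382 383 384] [[611.0, 260.0, 156.0], [613.0, 258.0, 158.0], [614.0, 254.0, 159.0]]
208 [370 371 372 373 374 375 376 377 378 379 380 381 382 383 384 385] [[608.0, 253.0, 153.0], [608.0, 246.0, 157.0], [611.0, 247.0, 156.0]]
211 [370 371 372 373 374 375 376 377 378 379 380 381 382 383 384 385] [[607.0, 248.0, 149.0], [609.0, 249.0, 149.0], [611.0, 245.0, 150.0]]
214 [371 372 373 374 375 376 377 378 379 380 381 382 383 384] [[609.0, 245.0, 144.0], [610.0, 242.0, 145.0], [612.0, 243.0, 145.0]]
```

{"name": "send_rows", "arguments": {
  "rows": [
    [-20, 6, 0, 0, 0, -2, 1],
    [-57, 17, 0, 0, 0, -6, 1],
    [-95, 29, 0, 0, 0, -10, 1],
    [-135, 41, 0, 0, 0, -14, 1],
    [-175, 53, 0, 0, 0, -18, 1],
    [-215, 65, 0, 0, 0, -22, 1],
    [-255, 77, 0, 0, 0, -25, 1],
    [-296, 90, 0, 0, 0, -28, 1]
  ]
}}

```text
clock: 1.48
position: [419.4, -155.2, 339.7]
tool_rot: [-1.804, 2.571, -0.0]
wrist_force: [0.9, -0.6, -0.5]
gripper_width: 0.3
finger_force: 0.0
```

```bash
python3 to.py 530 90 330 183.7
```

```text
pos [ 419.4 -155.2  339.7] F [ 0.9 -0.6 -0.5] w 0.32690454973168404 t 1.4833 q [ 0.09 -0.09 -0.26 -0.   -1.4  -0.44]
shift [-268.2  -20.5    9.8] turn [ -0.    0.  -23.6]
```

{"name": "send_rows", "arguments": {
  "rows": [
    [-36, -3, 0, 0, 0, -3, 1],
    [-74, -6, 0, 0, 0, -6, 1],
    [-112, -9, 0, 0, 0, -10, 1],
    [-150, -12, 3, 0, 0, -14, 1],
    [-188, -15, 5, 0, 0, -18, 1],
    [-222, -17, 7, 0, 0, -21, 1],
    [-250, -19, 8, 0, 0, -23, 1],
    [-268, -20, 8, 0, 0, -24, 1]
  ]
}}

```text
clock: 2.15
position: [530.2, 90.2, 330.5]
tool_rot: [2.299, -2.139, -0.001]
wrist_force: [-0.2, -0.6, -0.2]
gripper_width: 0.3
finger_force: 0.0
```

```bash
python3 to.py 558 192 260 183.7; python3 -c "
from h import *
s=snap('wrist','w1');print(np.round(s['eye']))
for P in ([558,189,189],[575,-60,225]): print(proj(s,np.array(P)).round())
s=snap('side','s1')"
```

```text
pos [530.2  90.2 330.5] F [-0.2 -0.6 -0.2] w 0.31010205722889395 t 2.15 q [ 0.53  0.08 -0.11 -0.   -1.38 -0.46]
shift [-99.6 -35.1  70.4] turn [ 0.1 -0.   0.4]
[537.   6. 488.]
[[286. 326.]]
[[269.  -3.]]
```

View pics/w1.png

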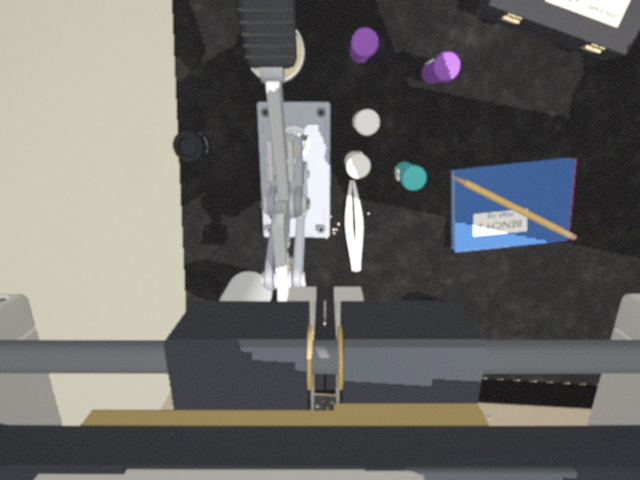

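The wrist view shows the press plate at (260–330, 100–238), the handle at (243–292, 0–65) and the pawl arm leading to the hidden tab near (284,300+). This agrees with the measured positions. Moving above the tab.

{"name": "send_rows", "arguments": {
  "rows": [
    [-15, -5, 5, 0, 0, 0, 1],
    [-40, -14, 15, 0, 0, 0, 1],
    [-65, -23, 30, 0, 0, 0, 1],
    [-85, -30, 50, 0, 0, 0, 1],
    [-97, -34, 70, 0, 0, 0, 1],
    [-101, -35, 90, 0, 0, 0, 1],
    [-102, -35, 108, 0, 0, 0, 1],
    [-102, -35, 115, 0, 0, 0, 1]
  ]
}}

```text
clock: 2.92
position: [556.2, 191.1, 213.6]
tool_rot: [2.292, -2.142, -0.002]
wrist_force: [-0.7, -0.1, -0.5]
gripper_width: 0.3
finger_force: 0.0
```

```bash
python3 to.py 558 193 170 183.7; python3 - <<'E'
from h import *
b=snap('side','s2');a=snap('scene','c2')
print(proj(b,np.array([558,189,189])),proj(a,np.array([558,189,189])))
o=np.hstack([cv2.resize(b['frame'][150:270,300:420],(400,400),interpolation=cv2.INTER_CUBIC),cv2.resize(a['frame'][130:250,250:370],(400,400),interpolation=cv2.INTER_CUBIC)])
cv2.imwrite('pics/crop2.png',o[...,::-1])
E
```

```text
pos [556.2 191.1 213.6] F [-0.7 -0.1 -0.5] w 0.2519728565228622 t 2.9167 q [ 0.66  0.23 -0.2  -0.   -1.15 -0.59]
shift [-1.8 -2.1 43.6] turn [ 0.2 -0.1  0.2]
[[350.48636428 207.94227603]] [[302.66455263 193.46556022]]
```

View pics/crop2.png

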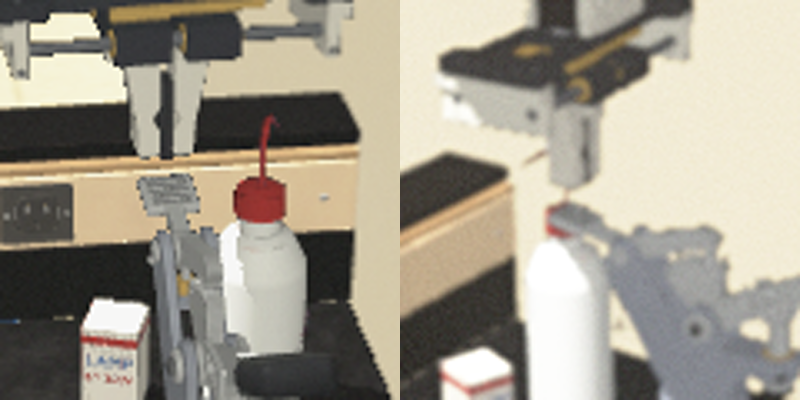

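The side crop shows the shut fingertips directly above the ribbed tab plate, and the scene crop agrees. Pressing.

{"name": "send_rows", "arguments": {
  "rows": [
    [-1, -2, 6, 0, 0, 0, 1],
    [-1, -2, 12, 0, 0, 0, 1],
    [-1, -2, 18, 0, 0, 0, 1],
    [-1, -2, 23, 0, 0, 0, 1],
    [-1, -2, 28, 0, 0, 0, 1],
    [-1, -2, 32, 0, 0, 0, 1],
    [-1, -2, 35, 0, 0, 0, 1],
    [-1, -2, 37, 0, 0, 0, 1]
  ]
}}

```text
clock: 3.68
position: [559.4, 192.9, 179.1]
tool_rot: [2.296, -2.143, -0.0]
wrist_force: [0.1, 0.1, 0.3]
gripper_width: 0.4
finger_force: 0.0
```

```bash
python3 to.py 558 193 170 183.7
```

```text
pos [559.4 192.9 179.1] F [0.1 0.1 0.3] w 0.37599068578164824 t 3.6833 q [ 0.66  0.26 -0.24  0.   -1.07 -0.59]
shift [-0.1  1.3  9.1] turn [ 0.  -0.   0.2]
```

{"name": "send_rows", "arguments": {
  "rows": [
    [0, 1, 2, 0, 0, 0, 1],
    [0, 1, 4, 0, 0, 0, 1],
    [0, 1, 6, 0, 0, 0, 1],
    [0, 1, 8, 0, 0, 0, 1],
    [0, 1, 9, 0, 0, 0, 1],
    [0, 1, 10, 0, 0, 0, 1],
    [0, 1, 10, 0, 0, 0, 1],
    [0, 1, 10, 0, 0, 0, 1]
  ]
}}

```text
clock: 4.35
position: [558.9, 193.0, 172.5]
tool_rot: [-2.296, 2.141, -0.002]
wrist_force: [-8.3, -0.5, 18.2]
gripper_width: 0.1
finger_force: 9.2
```

```bash
python3 to.py 558 193 300 183.7
```

```text
pos [558.9 193.  172.5] F [-8.3 -0.5 18.2] w 0.12153199321049836 t 4.35 q [ 0.66  0.26 -0.26  0.   -1.05 -0.59]
shift [-1.000e-01  6.000e-01 -1.275e+02] turn [-0.1  0.   0.3]
```

{"name": "send_rows", "arguments": {
  "rows": [
    [0, 0, -5, 0, 0, 0, 1],
    [0, 0, -15, 0, 0, 0, 1],
    [0, 0, -30, 0, 0, 0, 1],
    [0, 0, -55, 0, 0, 0, 1],
    [0, 0, -85, 0, 0, 0, 1],
    [0, 0, -115, 0, 0, 0, 1],
    [0, 0, -140, 0, 0, 0, 1],
    [0, 0, -150, 0, 0, 0, 1]
  ]
}}

```text
clock: 5.02
position: [559.8, 193.2, 324.3]
tool_rot: [-2.293, 2.14, -0.004]
wrist_force: [-0.5, 0.1, 0.1]
gripper_width: 0.4
finger_force: 0.0
```

```bash
python3 to.py 573 -20 325 183.7; python3 - <<'E'
from h import *
for k,n in(('side','s3'),('scene','c3')):
    s=snap(k,n);c=cloud(s);f=s['frame'].astype(int);x,y,z=np.moveaxis(c,-1,0)
    g=(f.max(-1)-f.min(-1)<40)&(f.min(-1)>90)
    t=g&(x>540)&(x<580)&(z>150)&(z<215)&(y>165)&(y<215)
    q=c[t];print(k,len(q),np.median(q,0).round(1),np.linalg.lstsq(np.c_[q[:,:2],np.ones(len(q))],q[:,2],rcond=None)[0].round(2))
    m=(f.max(-1)<90)&(z>185)&(z<260)&(y>-120)&(y<0)&(x>500)&(x<640);q=c[m];print('handle',np.median(q,0).round(),np.percentile(q,97,0).round(),np.percentile(q,3,0).round())
E
```

```text
pos [559.8 193.2 324.3] F [-0.5  0.1  0.1] w 0.42413147384814287 t 5.0167 q [ 0.66  0.17 -0.02  0.   -1.37 -0.59]
shift [213.6   1.5  -1.1] turn [-0.3  0.1  0.3]
side 109 [555.1 190.3 173.4] [ 7.0000e-02 -1.3000e-01  1.5969e+02]
handle [572. -74. 228.] [592. -34. 236.] [557. -81. 207.]
scene 109 [554.1 186.5 170.1] [ 9.0000e-02 -9.0000e-02  1.3664e+02]
handle [562. -60. 219.] [579. -33. 232.] [555. -81. 201.]
```

The pawl is out and staying there: the tab sits at about 172 mm and slopes down outwards. Now I'll check how close the wall is to the handle.

```bash
python3 - <<'E'
from h import *
c=cloud(load('side0'));x,y,z=np.moveaxis(c,-1,0)
for a,b in((-120,0),(0,220)):
    m=(y>a)&(y<b)&(z>150)&(z<400)&(x>600);print(a,m.sum(),np.percentile(x[m],[1,5,50,95]).round() if m.any() else '')
m=(x>620)&(x<700)&(y>-120)&(y<30);print(np.percentile(z[m],[50,99]).round())
E
python3 to.py 575 -66 325 183.7
```

```text
-120 5199 [841. 842. 868. 869.]
0 6462 [841. 842. 867. 869.]
[ 1. 12.]
pos [559.3 193.4 322.3] F [-0.3  0.4 -0.1] w 0.08262894563902119 t 5.1167 q [ 0.66  0.17 -0.02  0.   -1.37 -0.59]
shift [259.8   2.3  -3.3] turn [-0.2  0.1  0.3]
```

{"name": "send_rows", "arguments": {
  "rows": [
    [15, 0, 0, 0, 0, 0, 1],
    [50, 0, 0, 0, 0, 0, 1],
    [90, 1, 0, 0, 0, 0, 1],
    [130, 1, 0, 0, 0, 0, 1],
    [170, 1, 0, 0, 0, 0, 1],
    [210, 2, 0, 0, 0, 0, 1],
    [245, 2, 0, 0, 0, 0, 1],
    [260, 2, 0, 0, 0, 0, 1]
  ]
}}

```text
clock: 5.78
position: [573.2, -70.6, 318.0]
tool_rot: [2.292, -2.145, -0.002]
wrist_force: [0.8, 0.1, -0.6]
gripper_width: 0.7
finger_force: 0.0
```

{"name": "send_rows", "arguments": {
  "rows": [
    [0, 0, 10, 0, 0, 0, 1],
    [0, 0, 25, 0, 0, 0, 1],
    [0, 0, 42, 0, 0, 0, 1],
    [0, 0, 58, 0, 0, 0, 1],
    [0, 0, 70, 0, 0, 0, 1],
    [0, 0, 77, 0, 0, 0, 1],
    [0, 0, 80, 0, 0, 0, 1],
    [0, 0, 80, 0, 0, 0, 1]
  ]
}}

```text
clock: 6.45
position: [573.8, -66.5, 238.4]
tool_rot: [2.296, -2.142, -0.002]
wrist_force: [0.5, -0.1, 0.3]
gripper_width: 0.4
finger_force: 0.0
```

```bash
python3 to.py 575 -66 180 183.7; python3 - <<'E'
from h import *
b=snap('side','s4');a=snap('scene','c4')
o=np.hstack([cv2.resize(b['frame'][190:310,330:450],(400,400),interpolation=cv2.INTER_CUBIC),cv2.resize(a['frame'][130:250,330:450],(400,400),interpolation=cv2.INTER_CUBIC)])
cv2.imwrite('pics/crop4.png',o[...,::-1])
E
```

```text
pos [573.8 -66.5 238.4] F [ 0.5 -0.1  0.3] w 0.4433366669530082 t 6.45 q [ 0.22  0.19 -0.19 -0.   -1.19 -0.15]
shift [-0.4 -1.4 58.4] turn [ 0.1 -0.   0.3]
```

View pics/crop4.png

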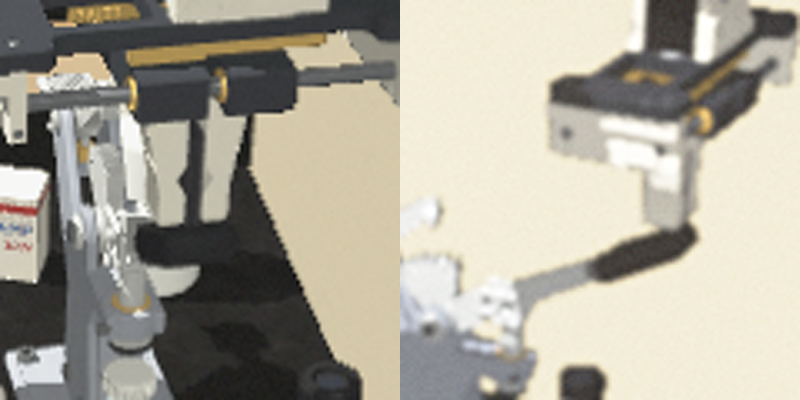

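The crops show the fingertips centred across the handle, over its outer half and just touching or above it. Pushing down.

{"name": "send_rows", "arguments": {
  "rows": [
    [0, -1, 6, 0, 0, 0, 1],
    [0, -1, 12, 0, 0, 0, 1],
    [0, -1, 18, 0, 0, 0, 1],
    [0, -1, 24, 0, 0, 0, 1],
    [0, -1, 30, 0, 0, 0, 1],
    [0, -1, 36, 0, 0, 0, 1],
    [0, -1, 42, 0, 0, 0, 1],
    [0, -1, 48, 0, 0, 0, 1]
  ]
}}

```text
clock: 7.22
position: [575.3, -66.6, 190.9]
tool_rot: [2.297, -2.143, 0.0]
wrist_force: [0.2, -2.5, 2.9]
gripper_width: 0.3
finger_force: 1.6
```

{"name": "send_rows", "arguments": {
  "rows": [
    [0, 0, 6, 0, 0, 0, 1],
    [0, 0, 12, 0, 0, 0, 1],
    [0, 0, 18, 0, 0, 0, 1],
    [0, 0, 24, 0, 0, 0, 1],
    [0, 0, 29, 0, 0, 0, 1],
    [0, 0, 33, 0, 0, 0, 1],
    [0, 0, 36, 0, 0, 0, 1],
    [0, 0, 38, 0, 0, 0, 1]
  ]
}}

```text
clock: 7.88
position: [575.4, -67.1, 153.4]
tool_rot: [2.296, -2.143, 0.001]
wrist_force: [0.2, -4.8, 6.5]
gripper_width: 0.4
finger_force: 2.9
```

{"name": "send_rows", "arguments": {
  "rows": [
    [0, 0, 2, 0, 0, 0, 1],
    [0, 0, 4, 0, 0, 0, 1],
    [0, 0, 6, 0, 0, 0, 1],
    [0, 0, 8, 0, 0, 0, 1],
    [0, 0, 9, 0, 0, 0, 1],
    [0, 0, 10, 0, 0, 0, 1],
    [0, 0, 10, 0, 0, 0, 1],
    [0, 0, 10, 0, 0, 0, 1]
  ]
}}

```text
clock: 8.55
position: [575.6, -67.2, 145.1]
tool_rot: [-2.297, 2.143, -0.003]
wrist_force: [-3.8, -3.8, 16.0]
gripper_width: 0.5
finger_force: 7.9
```

It is at the stop: z is 145 and the force has risen to 16 N. Retracting.

{"name": "send_rows", "arguments": {
  "rows": [
    [0, 0, -5, 0, 0, 0, 1],
    [0, 0, -15, 0, 0, 0, 1],
    [0, 0, -35, 0, 0, 0, 1],
    [0, 0, -60, 0, 0, 0, 1],
    [0, 0, -90, 0, 0, 0, 1],
    [0, 0, -125, 0, 0, 0, 1],
    [0, 0, -150, 0, 0, 0, 1],
    [0, 0, -160, 0, 0, 0, 1]
  ]
}}

```text
clock: 9.22
position: [576.6, -66.2, 308.0]
tool_rot: [-2.294, 2.14, -0.005]
wrist_force: [0.2, -0.4, 0.5]
gripper_width: 0.3
finger_force: 0.0
```

```bash
python3 - <<'E'
from h import *
b=snap('side','s5');a=snap('scene','c5')
for s in(b,a):
    c=cloud(s);f=s['frame'].astype(int);x,y,z=np.moveaxis(c,-1,0)
    m=(f.max(-1)<90)&(z>115)&(z<200)&(y>-130)&(y<-30)&(x>540)&(x<610);q=c[m];print(len(q),np.percentile(q,[3,50,97],0).round().tolist())
    t=m&(z>138);q=c[t];print('top slope',np.polyfit(q[:,1],q[:,2],1).round(2))
o=np.hstack([cv2.resize(b['frame'][190:360,310:450],(400,486),interpolation=cv2.INTER_CUBIC),cv2.resize(a['frame'][150:320,290:430],(400,486),interpolation=cv2.INTER_CUBIC)])
cv2.imwrite('pics/crop5.png',o[...,::-1]);print(readout.read_state()['wrist_force'])
E
```

```text
696 [[559.0, -102.0, 133.0], [575.0, -79.0, 145.0], [593.0, -40.0, 147.0]]
top slope [3.0000e-02 1.4672e+02]
306 [[558.0, -104.0, 131.0], [565.0, -77.0, 142.0], [583.0, -49.0, 146.0]]
top slope [  0.   142.78]
[ 0.35971508 -0.47291503 -0.00238853]
```

View pics/crop5.png

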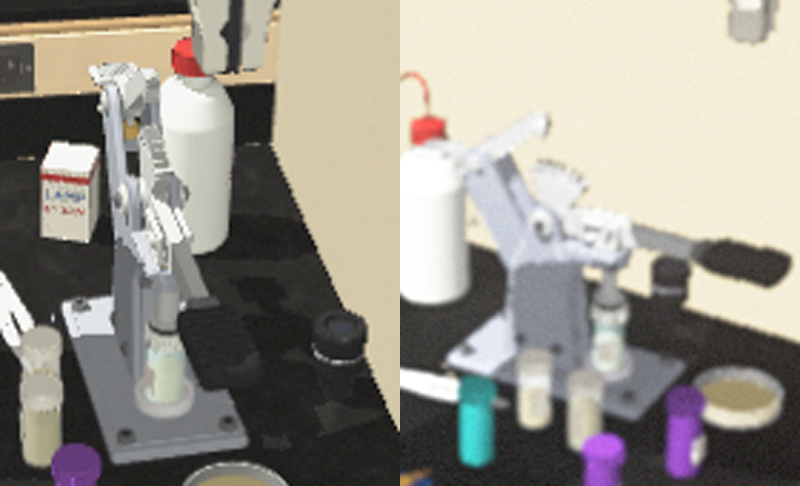

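The crops show the lever level with its top at 145 mm, the ram down on the cap, the pawl out, the vial upright and the hand clear. Handing in.

```bash
python3 -c "
from cell import ticket;print(ticket.sign_off())"
```

```text
the job is handed in; nothing more can be done
None
```

I tipped the pawl out, where it stayed, pushed the lever down to its stop so the ram pressed the cap on, took the hand clear and handed the job in; the hand-in returned no verdict.

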